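Hang the parts basket in the dip tank's rim notch

TASK

Pick up the small hook-on parts basket with the nut in it and hang it inside the dip tank, its bent lip over the bar along the tank's far, low wall. Gently feel along the bar until the hook drops fully home into the bar's notch, then let go; keep the nut in the basket, never force the hook, and leave the other things where they are.

Things in the scene. Friction and masses are not known exactly. Their poses are not given: they have to be found in the camera images.
- tank: empty open dip tank of dark sheet steel, fixed on a plywood board (top at z = 45 mm): 130 (x) x 240 (y) x 120 mm high, walls and floor 5 mm thick. Origin: centre of its underside; z up, y along its length, +x towards the far wall (away from the robot), which is only 90 mm high and carries the rim bar
- bar_mid (a point): point on the tank above its far wall's middle (tank x +62.5, y 0, z 120 mm), at top-edge height of the rim bar; tank axes. The bar is 5 mm thick, 170 mm long, along y, in this plane. In its top edge is one square notch 29 mm wide, 10 mm deep. The clamped bar stays put in work, but the notch's middle lies anywhere from -30 to +30 mm in y of this point: no reading tells where; see it or feel for it
- basket_grip (a point): middle of the black upright grip post, 14 (x) x 16 (y) mm, of the loose aluminium hook-on basket (about 0.18 kg, 60 wide, 151 mm high, standing on the board). Post top 21 mm above, foot 41 mm below, basket underside 130 mm below. Basket axes: z up, +x towards the bent lip, y along the hook's width. The basket box is 46 x 60 x 38 mm and reaches 42.5 mm to -x, 3.5 mm to +x of here
- basket_hook (a point): middle of the underside of the hook's bridge, which rests on the bar: 11 mm in +x of basket_grip, 45 mm below it; basket axes. Hook 24 mm wide (y); slot 9 mm wide (x) between back plate and bent lip; lip 23 mm deep, then a flare, out 6 mm, to 31 mm below this point. Hung right, basket x is along tank x; this point is then level with bar_mid on the plain bar, 10 mm lower in the notch
- nut_mid (a point): centre of the loose steel hex nut, 28 x 24 x 18 mm, lying in the basket; its axis is z
- oil_can: green oil can with a thin spout, 66 x 95 x 172 mm, a bystander; origin at the centre of its underside
- bolt: hex bolt lying on the board, 23 x 69 x 21 mm, a bystander; origin at its underside
- tube_offcut: square steel tube offcut, 30 x 90 x 30 mm, a bystander; origin at its underside

How it is judged:
By the outcome, as a careful person would: the job done as asked, in the order asked, and still so for the second after the job is handed in, with the robot touching nothing.
It also fails if it takes over 67 s, if anything falls off the work surface, if the arm or the gripper's body presses on something with over 40 N, if the wrist force passes 120 N, or if a joint passes its speed limit or range.

ROBOT

A 6-joint arm with a two-finger parallel gripper is mounted at the origin on the work surface; the furniture and walls round the work are solid. World frame = base frame: x ahead of the robot, y to its left, z up, the work surface at z = 0. Lengths are in m, angles in rad, forces in N, time in s.
With the tool pointing down it reaches from about 0.35 to 0.975 m from the base axis. Payload 4.9 kg.
Tool frame: the origin (TCP) lies at the very end of the fingers, on their centre line; the grasp point (between the pads) lies 19 mm behind it (manip.hold_point_z is the distance from the TCP to the grasp point, in m); z points along the fingers, y is the direction in which the jaws open and shut (so a half turn about z gives the same grasp; the last joint's range is limited). The gripper opens to 85 mm and grips with 20 to 120 N. Pads are 22 mm wide; open, the fingers measure 114 mm over their backs; the gripper's body (76 mm by 85 mm) begins 54 mm behind the grasp point. The pads swing forward as they close: fully open they stand 13 mm farther back than shut.
Start: joints at [-1.27, 0.053, 1.613, -0, 1.476, -0.119], TCP at [0.255, -0.571, 0.209] pointing down, gripper open.
Joint ranges: [-3.01, 3.01], [-1.01, 2.22], [0.06, 2.58], [-1.02, 4.17], [0.09, 2.62], [-3.14, 3.14]. Speed limits (rad/s): [2.57, 2.57, 3.14, 3.14, 3.14, 3.14].

INTERFACE

Orientations are given as a unit quaternion [w, x, y, z].
In Python, from plant import manip gives the robot as it stands. The module is installed in compiled form; this text tells all that it offers.
- The arm moves only by the shell command python3 -m creep 'ROWS'. ROWS is JSON, a list of rows, each a list of 7 numbers: the turn, a rotation vector about the tool's x, y, z in degrees, then the shift along the tool's x, y, z in m, then the opening, from 0 (shut) to 1 (fully open). In form: [[ax, ay, az, tx, ty, tz, jaw], ...]. A call has 1 to 20 rows; each row shifts and turns the commanded pose from where the row before left it, along the tool's axes as they then stand; what a row does not reach is not made up. A row lasts 1/12 s, in which the tool goes at most 41.7 mm and 7.16 degrees, less where a joint would pass 70% of its speed; a pose out of reach is approached as far as the arm can. A call is refused whole if a number of a shift passes 0.0417 or a number of a turn 7.16, either way. A call with a gripper value outside its range is refused whole. The fingers move at their own pace and stop on an object; the grip force is fixed at half the most. Time passes only in rows, so rows that do not move let the fingers close. It gives the time, the measured TCP pose, the force and the opening at its end, in the units of the state.
- manip.state(): the state, without advancing time (a new reading comes with each control period).
- manip.grab_frame(name): name is "scene" or "top" or "wrist"; returns the picture (400x640x3 uint8, blue, green, red); there is no depth.
- manip.get_calibration(name): a dict with "fx", "fy", "cx", "cy" (pixels), "xyz" and "attitude" of the camera in the world. Camera axes: x right, y down, z forward; pixel columns grow to the right and rows downward; lengths in m; the calibration is good to about 2 mm. A picture is of the moment at which its call begins: read the wrist's pose just before it. get_calibration takes no time and is no camera call; for the wrist camera it gives the pose at the moment of the call.
- manip.job_done(): hands the job in, once; it reports no verdict.
Trained networks look in the newest picture that a camera, given by its name, has taken for a name from the list of things; names that differ only in an ending like _2 or _b are one class to them, and where a whole thing is asked for, a point or a joint stands for the part that bears it (a point fixed in the world has none). Each returns a list of dicts, best first, with "confidence" (0 to 1); they miss things now and then, are a little off and sometimes report something else, mostly with a low value. They report only what shows in the picture. A call takes as long as a camera call.
- manip.cut_out(target, camera): "pixels" (400x640 bool, what is visible of it) and "rect" ([left, top, right, bottom] in pixels, round what is visible of it).
The state is a dict: "time": time; "joint_pos": joint angles; "joint_vel": joint speeds; "joint_efforts": joint torques, N m; "tool_pos": TCP position; "tool_rot": TCP orientation; "contact_force": force on the tool from outside, world axes, zero at the start; "ft_torque": the same for the moment, N m; "gripper_width": opening from 0.0 (shut) to 1.0 (fully open).
Only numpy, scipy, OpenCV 4.12 (cv2) and the standard library are available. Lean on these libraries where they do the work, as an engineer would, in place of code of your own. Each camera call takes 0.05 s, during which the arm holds its last target.

## Working session

There is one attempt and no reset: what is moved stays moved. The work goes in short steps, Python scripts to look and compute and a shell command to move; the robot and the scene stay as the last step left them, time stands still between calls to the robot, and variables do not carry over. Pictures are saved under pics/ and viewed, and the job is handed in when it is done.

```bash
mkdir -p pics; ls
python3 - <<'E'
from plant import manip
import cv2
s=manip.state(); print(s)
for n in ("scene","top","wrist"):
    f=manip.grab_frame(n); cv2.imwrite(f"pics/{n}0.png",f); c=manip.get_calibration(n); print(n,c)
    for t in ("tank","basket_grip","nut_mid"):
        r=manip.cut_out(t,n); print(t,[(x["confidence"],x["rect"]) for x in r[:2]])
print(manip.hold_point_z, manip.state()["time"])
E
```

```text
pics
{'time': 0.0, 'joint_pos': array([-1.26999783e+00,  5.33631933e-02,  1.61430892e+00, -2.26124658e-05,
        1.47600809e+00, -1.19019963e-01]), 'joint_vel': array([-0.00020367,  0.000277  ,  0.00104082, -0.00157762, -0.00017022,
       -0.0002582 ]), 'joint_efforts': array([ 2.95186073e-04, -3.93679619e+01, -3.70179963e+01, -1.94142258e-04,
        6.88185770e-03, -1.76167509e-05]), 'tool_pos': array([ 0.25452655, -0.57008061,  0.20725023]), 'tool_rot': array([-1.03844888e-03,  9.78049074e-01,  2.08372070e-01, -1.05945621e-04]), 'contact_force': array([0.47584294, 0.06628982, 0.956848  ]), 'ft_torque': array([-0.0186452 , -0.05402338,  0.01039299]), 'gripper_width': 1.0017572555857819}
scene {'fx': 485.2884010056849, 'fy': 485.2884010056849, 'cx': 321.2808829087597, 'cy': 205.06616752918754, 'xyz': array([-0.30419949, -0.66294472,  1.10520128]), 'attitude': array([-0.34226907,  0.82426175, -0.41968003,  0.1652668 ])}
tank [(0.82, [219.4, 163.4, 296.8, 227.5])]
basket_grip [(0.69, [325.6, 216.2, 354.2, 249.6])]
nut_mid [(0.56, [339.0, 233.7, 347.4, 235.1])]
top {'fx': 510.3780781704693, 'fy': 510.3780781704693, 'cx': 310.70292001286947, 'cy': 201.2070405409514, 'xyz': array([ 0.27359107, -0.08352403,  1.25998164]), 'attitude': array([-0.05707971,  0.70649572, -0.70246227,  0.0644396 ])}
tank [(0.9, [125.6, 174.3, 257.3, 251.1])]
basket_grip [(0.77, [319.4, 192.7, 346.8, 226.7])]
nut_mid []
wrist {'fx': 360.46343725893183, 'fy': 360.46343725893183, 'cx': 324.64534983954496, 'cy': 203.41009937489812, 'xyz': array([ 0.31558847, -0.54316018,  0.37256543]), 'attitude': array([ 0.11124881,  0.83176125, -0.53906196, -0.07217429])}
tank []
basket_grip []
nut_mid []
0.0187 0.6
```

View pics/scene0.png

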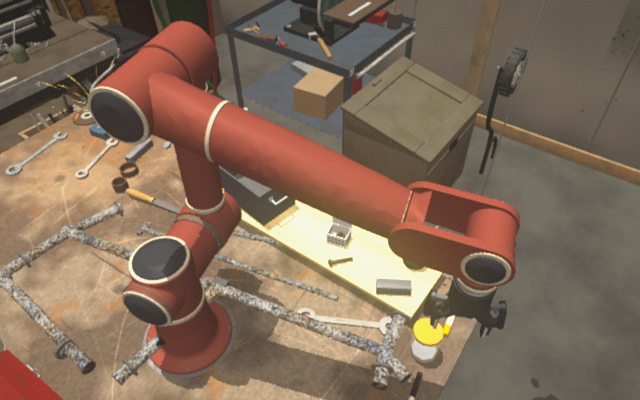

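View pics/top0.png

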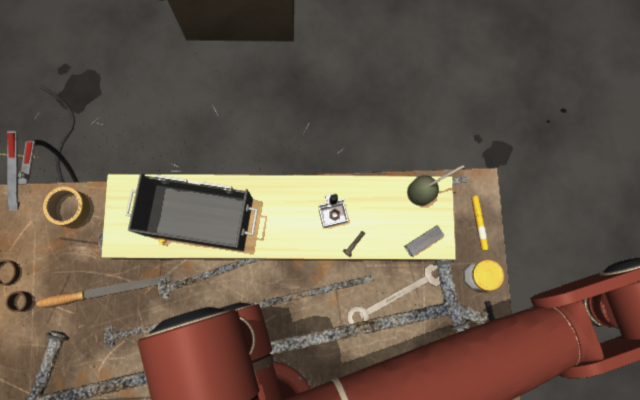

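Run:
```python
import cv2
a=cv2.imread('pics/top0.png')[140:270,100:380]; cv2.imwrite('pics/topz.png',cv2.resize(a,None,fx=2.8,fy=2.8,interpolation=cv2.INTER_CUBIC))
a=cv2.imread('pics/scene0.png')[140:270,200:400]; cv2.imwrite('pics/scz.png',cv2.resize(a,None,fx=4,fy=4,interpolation=cv2.INTER_CUBIC))
```

```text
(no output)
```

View pics/topz.png

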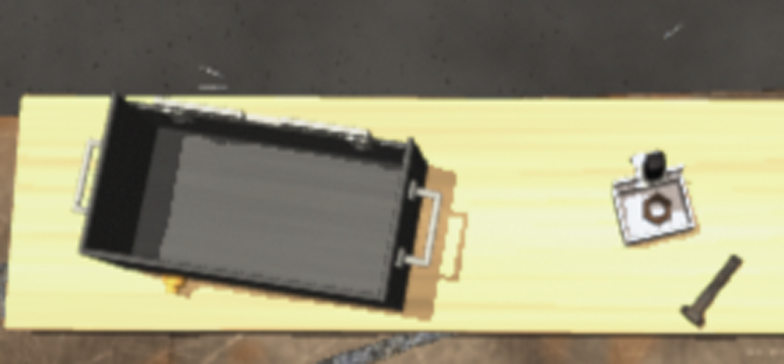

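View pics/scz.png

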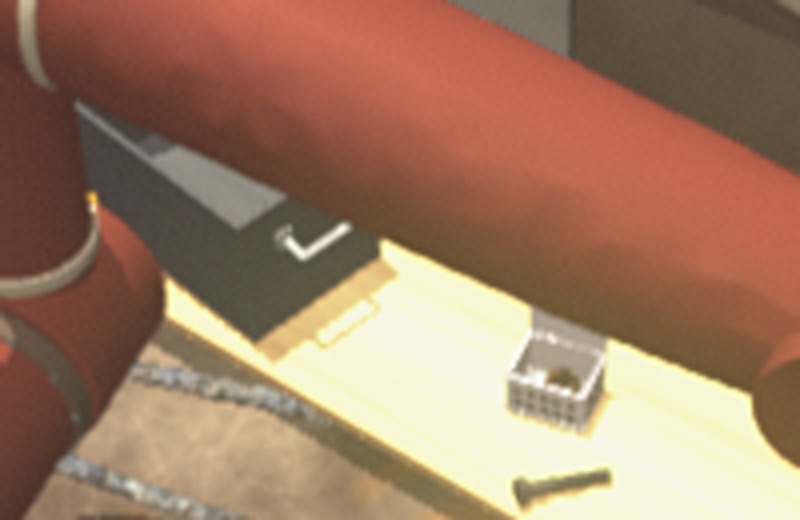

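```bash
cat > h.py <<'E'
import numpy as np, cv2
from scipy.spatial.transform import Rotation as R
from plant import manip
def Rq(q): return R.from_quat(np.r_[q[1:],q[0]]).as_matrix()
def unp(c,u,v,z):
    d=Rq(c["attitude"])@np.array([(u-c["cx"])/c["fx"],(v-c["cy"])/c["fy"],1]); return c["xyz"]+d*(z-c["xyz"][2])/d[2]
def proj(c,p):
    q=Rq(c["attitude"]).T@(np.asarray(p)-c["xyz"]); return np.array([c["fx"]*q[0]/q[2]+c["cx"],c["fy"]*q[1]/q[2]+c["cy"]])
def rel(Rt, pt, dp): # world delta -> tool axes
    return Rt.T@dp
E
python3 - <<'E'
from h import *
c=manip.get_calibration("top")
f=lambda x,y,z:unp(c,x/2.8+100,y/2.8+140,z).round(4)
print("post top",f(655,163,.045+.151))
# box top z
for p in [(613,185),(683,175),(693,230),(626,244)]: print("box",f(*p,.083))
for p in [(118,95),(82,252),(388,298),(410,140)]: print("tank",f(*p,.165))
for p in [(130,100),(240,115),(365,135)]: print("bar",f(*p,.165))
E
```

```text
post top [ 0.4653 -0.1434  0.196 ]
box [ 0.4668 -0.1146  0.083 ]
box [ 0.4756 -0.1731  0.083 ]
box [ 0.4293 -0.1812  0.083 ]
box [ 0.4173 -0.1255  0.083 ]
tank [0.5221 0.275  0.165 ]
tank [0.3985 0.2949 0.165 ]
tank [0.3646 0.0595 0.165 ]
tank [0.4878 0.0459 0.165 ]
bar [0.5182 0.2654 0.165 ]
bar [0.5068 0.179  0.165 ]
bar [0.4915 0.0811 0.165 ]
```

```bash
python3 -m creep '[[0,0,6.75,0,0,-0.04,1],[0,0,6.75,0,0,-0.04,1],[0,0,0,0.0178,-0.0237,0,1],[0,0,0,0.0178,-0.0237,0,1],[0,0,0,0.0178,-0.0237,0,1],[0,0,0,0.0178,-0.0237,0,1],[0,0,0,0.0178,-0.0237,0,1],[0,0,0,0.0178,-0.0237,0,1],[0,0,0,0.0178,-0.0237,0,1],[0,0,0,0.0178,-0.0237,0,1],[0,0,0,0.0178,-0.0237,0,1],[0,0,0,0.0178,-0.0237,0,1],[0,0,0,0.0178,-0.0237,0,1],[0,0,0,0.0178,-0.0237,0,1]]'
python3 - <<'E'
from h import *
s=manip.state(); print(s["time"],s["tool_pos"],R.from_quat(np.r_[s["tool_rot"][1:],s["tool_rot"][0]]).as_euler("ZYX",degrees=True))
for n in("wrist","scene","top"):
    c=manip.get_calibration(n); f=manip.grab_frame(n); cv2.imwrite(f"pics/{n}1.png",f)
    if n=="wrist":
        print(Rq(c["attitude"])[:,2]); print(Rq(s["tool_rot"]).T@(c["xyz"]-s["tool_pos"]))
E
```

```text
time: 1.77
tool_pos: [0.413, -0.2507, 0.2888]
tool_rot: [0.0, 0.996, 0.092, 0.0]
contact_force: [1.0, -0.3, 0.7]
gripper_width: 1.0
1.7667 [ 0.41304984 -0.25065146  0.28876062] [ 1.05435027e+01 -2.76106075e-02  1.79969352e+02]
[-0.25781647 -0.0488836  -0.96495651]
[ 0.06669957 -0.00042851 -0.16415007]
```

View pics/wrist1.png

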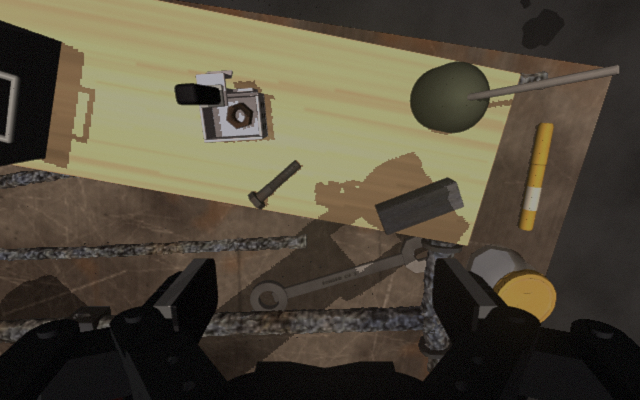

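View pics/scene1.png

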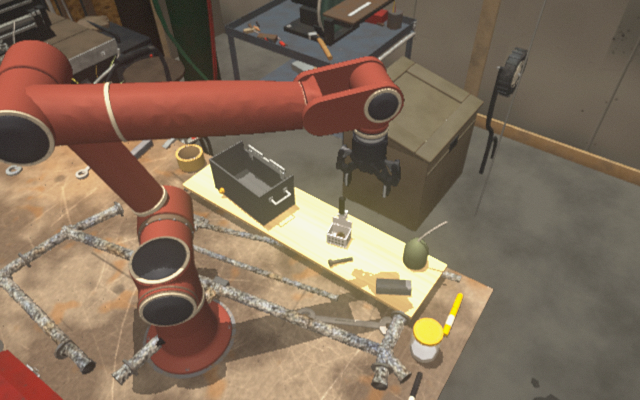

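View pics/top1.png

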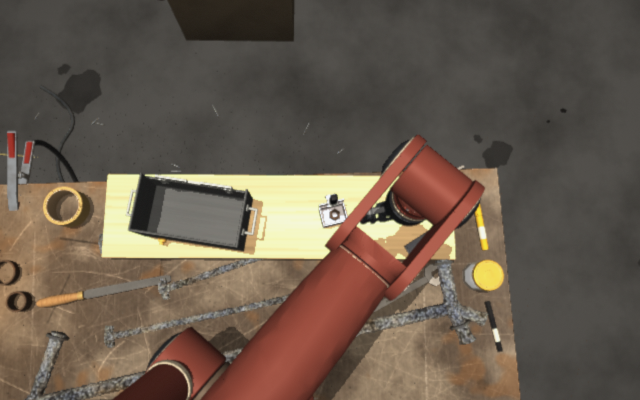

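Run:
```python
import cv2
a=cv2.imread('pics/wrist1.png')[60:160,160:285]; cv2.imwrite('pics/wz.png',cv2.resize(a,None,fx=6,fy=6,interpolation=cv2.INTER_CUBIC))
a=cv2.imread('pics/scene1.png')[130:270,200:360]; cv2.imwrite('pics/sz1.png',cv2.resize(a,None,fx=4,fy=4,interpolation=cv2.INTER_CUBIC))
```

```text
(no output)
```

View pics/wz.png

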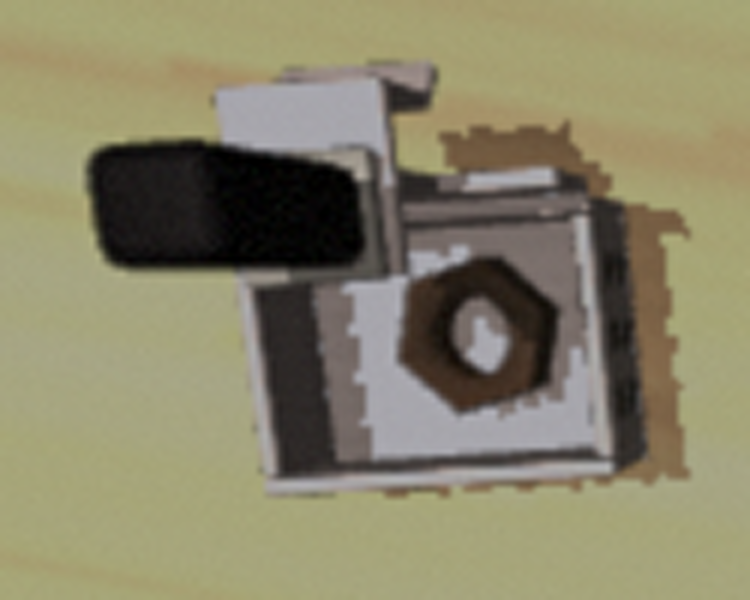

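View pics/sz1.png

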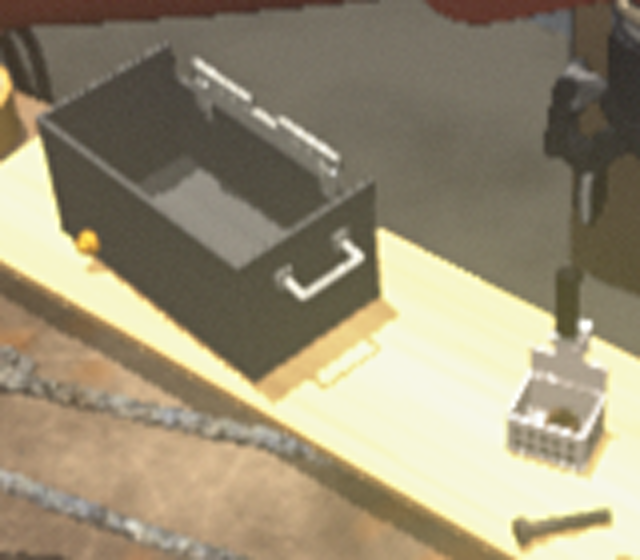

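Run:
```python
from h import *
s=manip.state()
cw=manip.get_calibration("wrist"); ct=manip.get_calibration("top"); cs=manip.get_calibration("scene")
g=lambda x,y,z:unp(cw,x/6+160,y/6+60,z).round(4)
print("posttop",g(155,207,.196))
a,b,c,d=[g(*p,.083) for p in [(245,283),(585,205),(612,470),(268,490)]]
print("box",a,b,c,d, "yaw near edge",np.degrees(np.arctan2(-(d-c)[0],(d-c)[1])), "right edge",np.degrees(np.arctan2((b-c)[1],(b-c)[0])))
f=lambda x,y,z:unp(cs,x/4+200,y/4+130,z).round(4)
for p in [(193,60),(252,103),(278,120),(340,160)]: print("bar",f(*p,.165))
for n,p in dict(L=(40,120),R=(240,265),FR=(374,183),FL=(168,45)).items(): print(n,f(*p,.165))
# reproject model
from scipy.spatial.transform import Rotation as R
x,y,yw=.466,-.144,np.radians(10.5)
def P(l): 
    return np.array([x,y,.175])+R.from_euler('z',yw).apply(l)
for nm,l in dict(top=(0,0,.021),foot=(0,0,-.041),b1=(-.0425,.03,-.092),b2=(-.0425,-.03,-.092),b3=(.0035,-.03,-.092)).items():
    u=proj(cw,P(l)); t=proj(ct,P(l)); ss=proj(cs,P(l)); print(nm,((u-[160,60])*6).round(),((t-[100,140])*2.8).round(),((ss-[200,130])*4).round())
```

```text
posttop [ 0.4679 -0.1436  0.196 ]
box [ 0.454  -0.1178  0.083 ] [ 0.4767 -0.1713  0.083 ] [ 0.4351 -0.1818  0.083 ] [ 0.4208 -0.125   0.083 ] yaw near edge 14.131143222988161 right edge 14.165798429746356
bar [0.5155 0.241  0.165 ]
bar [0.5025 0.1687 0.165 ]
bar [0.4988 0.1395 0.165 ]
bar [0.4906 0.0724 0.165 ]
L [0.3946 0.2862 0.165 ]
R [0.3645 0.0589 0.165 ]
FR [0.4853 0.0362 0.165 ]
FL [0.5181 0.2699 0.165 ]
top [157. 225.] [656. 162.] [564. 269.]
foot [319. 234.] [651. 176.] [562. 333.]
b1 [250. 499.] [622. 242.] [498. 410.]
b2 [604. 501.] [693. 230.] [576. 437.]
b3 [593. 218.] [683. 176.] [602. 392.]
```

```bash
python3 -m creep '[[0,0,0,0.0122,-0.0159,0,1],[0,0,0,0.0122,-0.0159,0,1],[0,0,0,0.0122,-0.0159,0,1],[0,0,0,0.0122,-0.0159,0,1],[0,0,0,0.0122,-0.0159,0,1],[0,0,0,0.0122,-0.0159,0,1],[0,0,-2.5,0,0,0.03,1],[0,0,0,0,0,0.015,1],[0,0,0,0,0,0,1],[0,0,0,0,0,0,1]]'
python3 - <<'E'
from h import *
s=manip.state(); print(s["time"],s["tool_pos"],R.from_quat(np.r_[s["tool_rot"][1:],s["tool_rot"][0]]).as_euler("ZYX",degrees=True))
c=manip.get_calibration("wrist"); f=manip.grab_frame("wrist"); cv2.imwrite("pics/wrist2.png",f)
import pickle; pickle.dump((s,c),open("w2.pkl","wb"))
E
```

```text
time: 2.75
tool_pos: [0.4665, -0.1455, 0.2427]
tool_rot: [-0.0, 0.994, 0.113, -0.001]
contact_force: [0.6, 0.8, -0.4]
gripper_width: 0.998
2.75 [ 0.46647249 -0.1454808   0.24267337] [ 1.29762188e+01  1.04161005e-01 -1.79939278e+02]
```

View pics/wrist2.png

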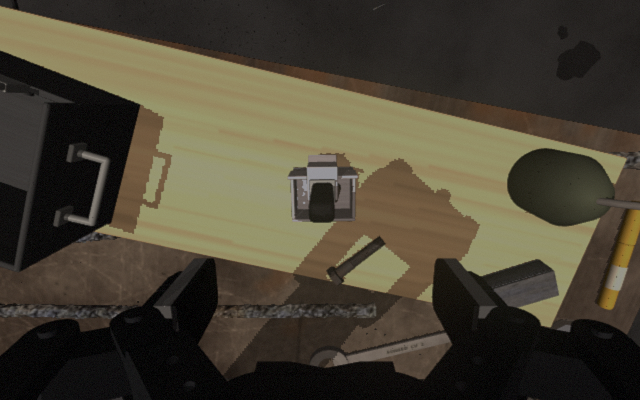

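Run:
```python
import cv2,pickle
from h import *
s,c=pickle.load(open("w2.pkl","rb"))
a=cv2.imread('pics/wrist2.png')[145:235,270:380]; cv2.imwrite('pics/wz2.png',cv2.resize(a,None,fx=7,fy=7,interpolation=cv2.INTER_CUBIC))
def P(l,x,y,yw): return np.array([x,y,.175])+R.from_euler('z',yw,degrees=True).apply(l)
for pose in [(.4672,-.1437,13),(.4665,-.1455,13)]:
  for nm,l in dict(top=(0,0,.021),t1=(-.007,.008,.021),t2=(-.007,-.008,.021),b1=(-.0425,.03,-.092),b2=(-.0425,-.03,-.092),b3=(.0035,-.03,-.092),b4=(.0035,.03,-.092)).items():
    print(nm,((proj(c,P(l,*pose))-[270,145])*7).round())
```

```text
top [369. 498.]
t1 [278. 574.]
t2 [460. 574.]
b1 [152. 548.]
b2 [596. 549.]
b3 [604. 213.]
b4 [144. 213.]
top [387. 510.]
t1 [296. 585.]
t2 [478. 585.]
b1 [164. 556.]
b2 [608. 556.]
b3 [617. 222.]
b4 [156. 221.]
```

View pics/wz2.png

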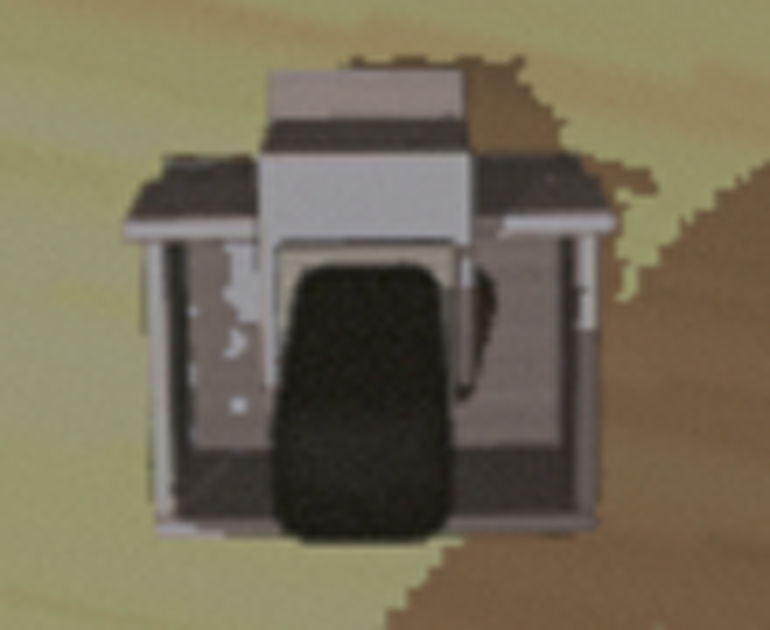

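```bash
python3 -m creep '[[0,0,-0.5,0.0037,-0.002,0,1],[0,0,0,0,0,0.015,1],[0,0,0,0,0,0.015,1],[0,0,0,0,0,0.015,1],[0,0,0,0,0,0.015,1],[0,0,0,0,0,0.015,1],[0,0,0,0,0,0.0115,1],[0,0,0,0,0,0,1],[0,0,0,0,0,0,1]]'
python3 - <<'E'
from h import *
s=manip.state(); print(s["time"],s["tool_pos"],s["contact_force"])
f=manip.grab_frame("wrist"); cv2.imwrite("pics/wrist3.png",f)
f=manip.grab_frame("scene"); cv2.imwrite("pics/sz3.png",cv2.resize(f[130:270,220:400],None,fx=4,fy=4,interpolation=cv2.INTER_CUBIC))
E
```

```text
time: 3.55
tool_pos: [0.4705, -0.1422, 0.1574]
tool_rot: [0.0, 0.993, 0.118, 0.0]
contact_force: [0.9, -0.5, 0.1]
gripper_width: 1.0
3.55 [ 0.47048073 -0.14224468  0.15742669] [ 0.93857567 -0.46351465  0.05770202]
```

View pics/wrist3.png

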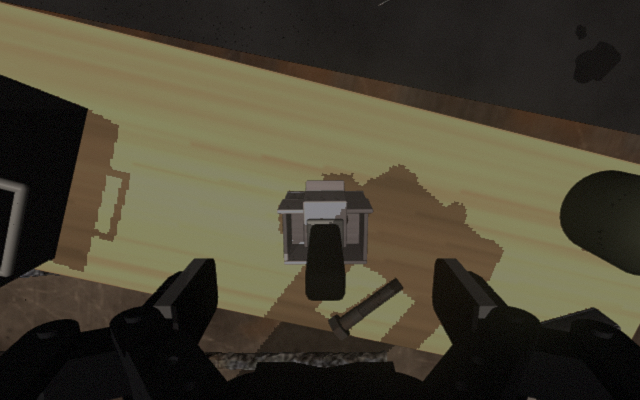

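View pics/sz3.png

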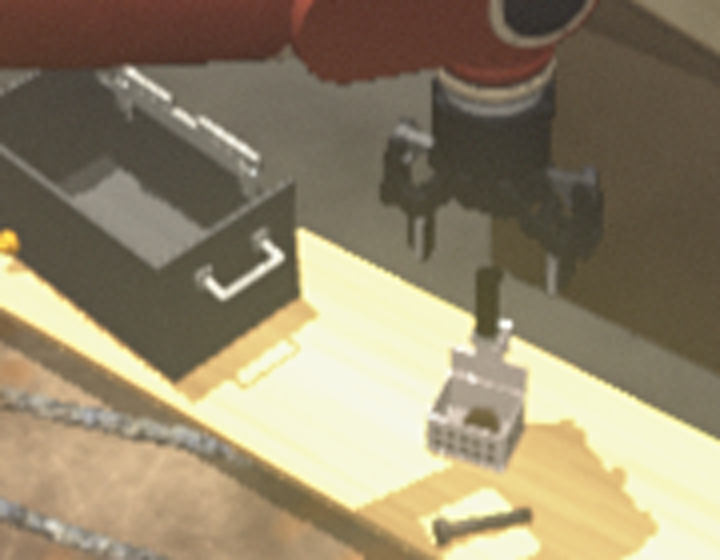

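Run:
```python
from h import *
s=manip.state(); cw=manip.get_calibration("wrist"); cs=manip.get_calibration("scene"); T=Rq(s["tool_rot"])
for nm,l in dict(tcp=(0,0,0),tcpopen=(0,0,-.013),hold=(0,0,-.0187),posttop=(0,0,-.04),pad=(0,.0425,-.013),padR=(0,-.0425,-.013)).items():
    p=s["tool_pos"]+T@np.array(l); print(nm,p.round(4),proj(cw,p).round(),((proj(cs,p)-[220,130])*4).round())
c=cw
for yw,x,y in [(13.5,.4697,-.1427),(13.5,.4725,-.1422)]:
  def P(l): return np.array([x,y,.175])+R.from_euler('z',yw,degrees=True).apply(l)
  for nm,l in dict(top=(0,0,.021),t1=(-.007,.008,.021),t2=(-.007,-.008,.021),b1=(-.0425,.03,-.092),b2=(-.0425,-.03,-.092),b3=(.0035,-.03,-.092)).items():
    print(nm,proj(cw,P(l)).round(1),((proj(cs,P(l))-[220,130])*4).round())
```

```text
tcp [ 0.4712 -0.1425  0.1586] [325. 247.] [485. 303.]
tcpopen [ 0.4711 -0.1425  0.1716] [325. 258.] [486. 289.]
hold [ 0.4711 -0.1425  0.1773] [325. 263.] [486. 283.]
posttop [ 0.4711 -0.1425  0.1986] [326. 287.] [486. 261.]
pad [ 0.4811 -0.1838  0.1716] [419. 258.] [545. 306.]
padR [ 0.4612 -0.1012  0.1715] [232. 258.] [428. 273.]
top [325.3 286.8] [485. 265.]
t1 [304.9 302.8] [470. 268.]
t2 [345.6 302.9] [493. 275.]
b1 [283.1 264.2] [421. 408.]
b2 [366.2 264.3] [501. 432.]
b3 [368.3 202.8] [524. 387.]
top [325.7 280.1] [487. 262.]
t1 [305.3 296.4] [472. 266.]
t2 [346.1 296.4] [494. 272.]
b1 [283.2 260.6] [423. 405.]
b2 [366.5 260.7] [503. 430.]
b3 [368.7 198.8] [526. 384.]
```

```bash
python3 -m creep '[[0,0,0,0,0,0,0],[0,0,0,0,0,0,0],[0,0,0,0,0,0,0],[0,0,0,0,0,0,0],[0,0,0,0,0,0,0],[0,0,0,0,0,0,0],[0,0,0,0,0,0,0],[0,0,0,0,0,0,0]]'
python3 -m creep '[[0,0,0,0,0,0,0],[0,0,0,0,0,0,0],[0,0,0,0,0,0,0]]'
python3 - <<'E'
from h import *
s=manip.state(); print(s["time"],s["tool_pos"],s["contact_force"],s["gripper_width"]*85)
f=manip.grab_frame("wrist"); cv2.imwrite("pics/wrist4.png",f)
f=manip.grab_frame("scene"); cv2.imwrite("pics/sz4.png",cv2.resize(f[130:270,220:400],None,fx=4,fy=4,interpolation=cv2.INTER_CUBIC))
E
```

```text
time: 4.32
tool_pos: [0.4707, -0.1422, 0.1574]
tool_rot: [0.0, 0.993, 0.118, 0.001]
contact_force: [0.7, -0.9, 1.6]
gripper_width: 0.17
time: 4.57
tool_pos: [0.4706, -0.1422, 0.1574]
tool_rot: [0.0, 0.993, 0.118, 0.0]
contact_force: [1.0, -0.7, 2.3]
gripper_width: 0.165
4.5667 [ 0.47060379 -0.14220288  0.15737834] [ 1.04231867 -0.74829102  2.3010727 ] 14.022817360334265
```

View pics/wrist4.png

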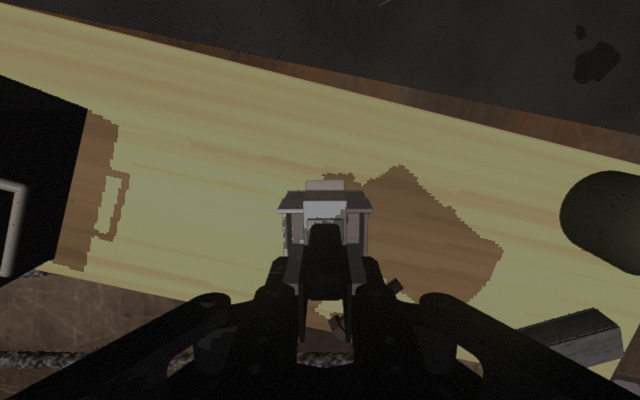

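View pics/sz4.png

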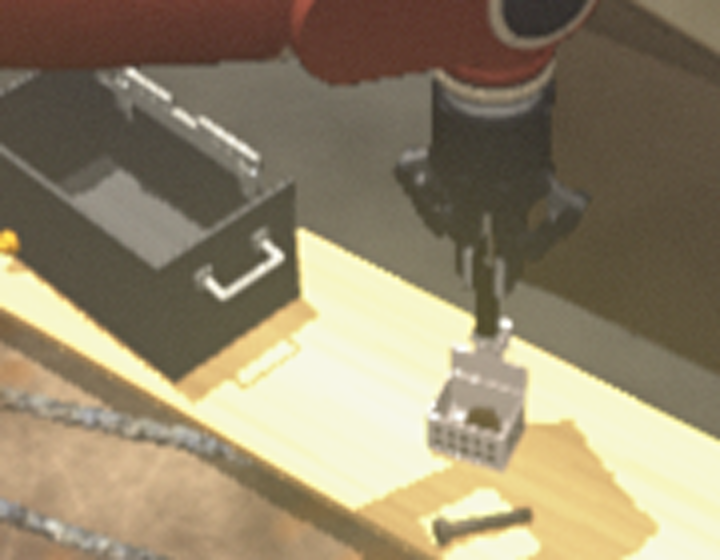

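```bash
python3 -m creep '[[0,0,0,0,0,-0.004,0],[0,0,0,0,0,-0.008,0],[0,0,0,0,0,-0.012,0],[0,0,0,0,0,-0.015,0],[0,0,0,0,0,-0.016,0],[0,0,0,0,0,-0.016,0],[0,0,0,0,0,-0.016,0],[0,0,0,0,0,-0.016,0],[0,0,0,0,0,-0.016,0],[0,0,0,0,0,-0.016,0],[0,0,0,0,0,-0.012,0],[0,0,0,0,0,-0.008,0],[0,0,0,0,0,-0.004,0],[0,0,0,0,0,0,0],[0,0,0,0,0,0,0],[0,0,0,0,0,0,0]]'
python3 - <<'E'
from h import *
s=manip.state(); c=manip.get_calibration("wrist"); print(s["time"],s["tool_pos"],s["contact_force"],s["ft_torque"],s["gripper_width"]*85)
f=manip.grab_frame("wrist"); cv2.imwrite("pics/wrist5.png",f)
T=Rq(s["tool_rot"])
for nm,l in dict(hookmid=(.011,0,.045-.0187),hookbL=(.011+7.5e-3,-.012,.045-.0187)).items(): print(nm,proj(c,s["tool_pos"]+T@np.array(l)))
f=manip.grab_frame("scene"); cv2.imwrite("pics/sz5.png",cv2.resize(f[100:240,200:400],None,fx=4,fy=4,interpolation=cv2.INTER_CUBIC))
f=manip.grab_frame("top"); cv2.imwrite("pics/top5.png",f)
E
```

```text
time: 6.0
tool_pos: [0.4698, -0.1418, 0.3147]
tool_rot: [-0.001, 0.993, 0.118, -0.001]
contact_force: [0.0, -0.3, -1.5]
gripper_width: 0.17
6.0 [ 0.46984553 -0.14182686  0.31471156] [ 0.03847785 -0.27836111 -1.54353727] [0.02009091 0.01213352 0.02039148] 14.48522379068829
hookmid [325.26987022 210.13656897]
hookbL [303.26979773 196.90561523]
```

View pics/wrist5.png

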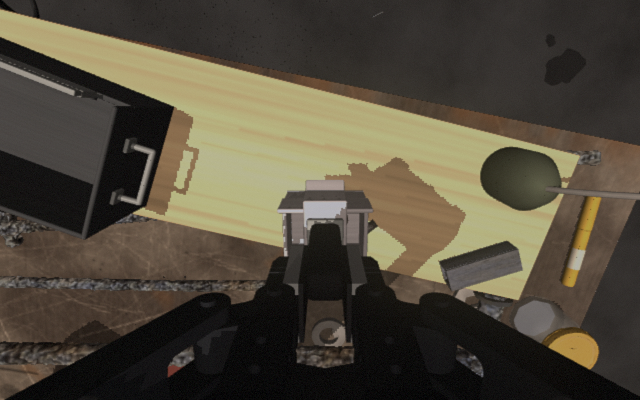

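View pics/sz5.png

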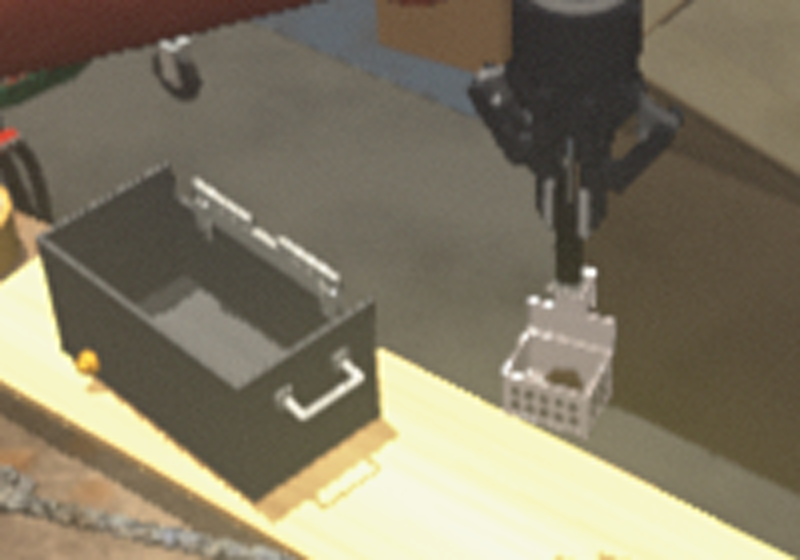

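Run:
```python
from h import *
s=manip.state(); c=manip.get_calibration("wrist"); T=Rq(s["tool_rot"])
Rc=T.T@Rq(c["attitude"]); tc=T.T@(c["xyz"]-s["tool_pos"])
yw=-8.4
T2=R.from_euler('z',yw,degrees=True).as_matrix()@np.diag([1,-1,-1.])
for p in [(.4921,.1566,.31),(.47,.16,.31),(.45,.165,.31)]:
    p=np.array(p); q=R.from_matrix(T2@Rc).as_quat(); c2=dict(c,xyz=p+T2@tc,attitude=np.r_[q[3],q[:3]])
    print(p,[proj(c2,x).round() for x in [(.5155,.241,.165),(.503,.155,.165),(.4906,.0724,.165)]])
    # TCP deltas in tool axes after turning to yaw
    print("delta tool(yaw-8.4)",T2.T@(p-s["tool_pos"]))
print(R.from_matrix(T).as_euler("ZYX",degrees=True))
```

```text
[0.4921 0.1566 0.31  ] [array([225., 172.]), array([325., 172.]), array([421., 172.])]
delta tool(yaw-8.4) [-0.02169293 -0.29852111  0.00496898]
[0.47 0.16 0.31] [array([223., 146.]), array([325., 146.]), array([423., 146.])]
delta tool(yaw-8.4) [-0.04405253 -0.2986562   0.00496898]
[0.45  0.165 0.31 ] [array([224., 121.]), array([328., 121.]), array([427., 121.])]
delta tool(yaw-8.4) [-0.06456839 -0.3006809   0.00496898]
[ 1.35515453e+01  7.82265974e-02 -1.79936176e+02]
```

View pics/top5.png

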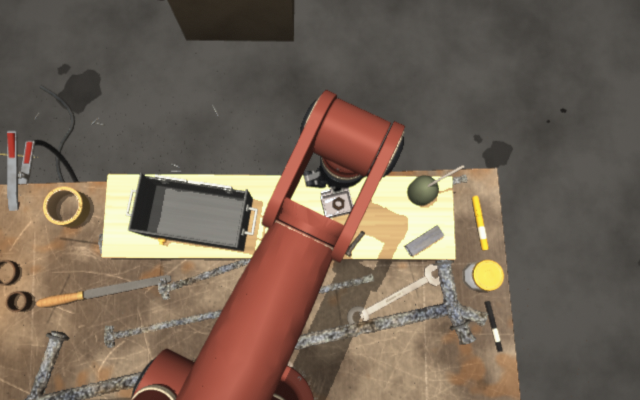

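```bash
python3 -m creep '[[0,0,3.0,0,0,0,0],[0,0,5.5,0,0,0,0],[0,0,5.5,0,0,0,0],[0,0,5,0,0,0,0],[0,0,3,-0.002,-0.006,0,0],[0,0,0,-0.003,-0.0125,0,0],[0,0,0,-0.003,-0.0205,0,0],[0,0,0,-0.003,-0.0205,0,0],[0,0,0,-0.003,-0.0205,0,0],[0,0,0,-0.003,-0.0205,0,0],[0,0,0,-0.003,-0.0205,0,0],[0,0,0,-0.003,-0.0205,0,0],[0,0,0,-0.003,-0.0205,0,0],[0,0,0,-0.003,-0.0205,0,0],[0,0,0,-0.003,-0.0205,0,0],[0,0,0,-0.003,-0.0205,0,0],[0,0,0,-0.003,-0.0205,0,0],[0,0,0,-0.003,-0.0205,0,0],[0,0,0,-0.003,-0.0205,0,0],[0,0,0,-0.003,-0.0125,0,0]]'
python3 -m creep '[[0,0,0,-0.001,-0.007,0,0],[0,0,0,0,0,0,0],[0,0,0,0,0,0,0],[0,0,0,0,0,0,0],[0,0,0,0,0,0,0]]'
python3 - <<'E'
from h import *
import pickle
s=manip.state(); c=manip.get_calibration("wrist"); print(s["time"],s["tool_pos"],s["contact_force"],s["gripper_width"]*85,R.from_matrix(Rq(s["tool_rot"])).as_euler("ZYX",degrees=True))
pickle.dump((s,c),open("w6.pkl","wb"))
f=manip.grab_frame("wrist"); cv2.imwrite("pics/wrist6.png",f)
cv2.imwrite('pics/wz6.png',cv2.resize(f[90:240,200:450],None,fx=3.2,fy=3.2,interpolation=cv2.INTER_CUBIC))
f=manip.grab_frame("scene"); cv2.imwrite("pics/sz6.png",cv2.resize(f[100:240,160:360],None,fx=4,fy=4,interpolation=cv2.INTER_CUBIC))
E
```

```text
time: 7.82
tool_pos: [0.4664, 0.1614, 0.3157]
tool_rot: [-0.0, 0.997, -0.072, -0.0]
contact_force: [-0.5, -1.1, -2.7]
gripper_width: 0.164
time: 8.23
tool_pos: [0.4673, 0.1654, 0.316]
tool_rot: [0.0, 0.997, -0.074, -0.0]
contact_force: [0.8, -0.4, -2.4]
gripper_width: 0.17
8.2333 [0.46725008 0.16543928 0.31597823] [ 0.8374592  -0.43732573 -2.36177362] 14.476609313081056 [-8.49905935e+00 -9.82976489e-04  1.79983975e+02]
```

View pics/wrist6.png

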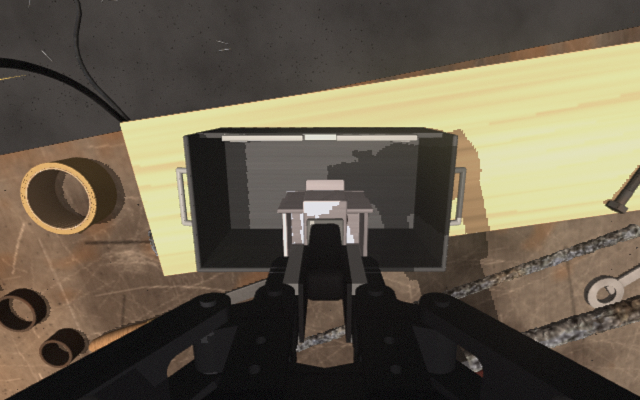

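View pics/wz6.png

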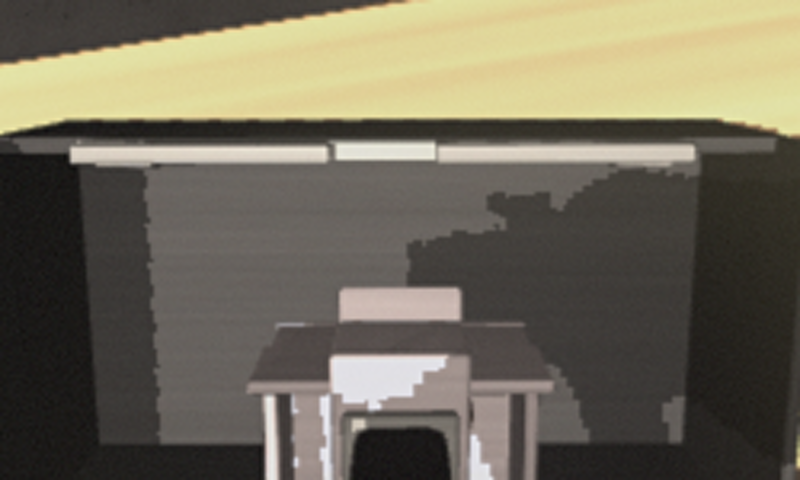

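View pics/sz6.png

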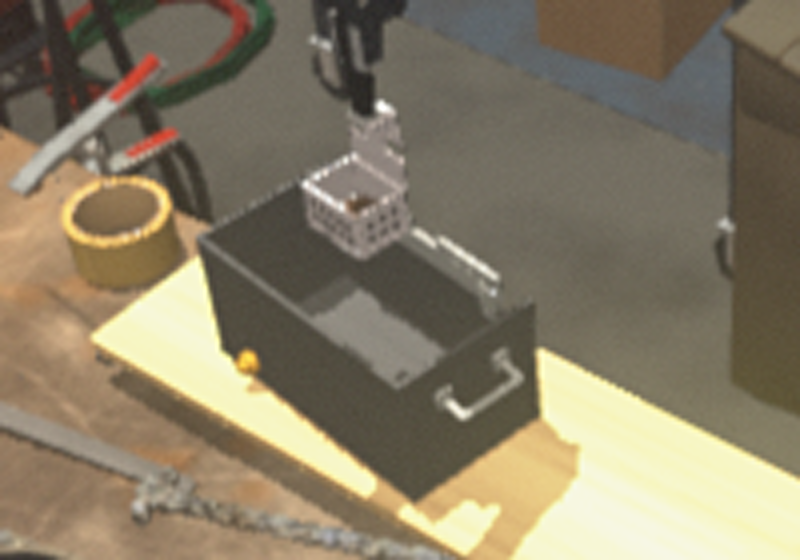

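Run:
```python
from h import *
import pickle
s,c=pickle.load(open("w6.pkl","rb")); T=Rq(s["tool_rot"])
u=lambda x,y:(x/3.2+200,y/3.2+90)
for nm,p in dict(notch=(383.5,153.5),L=(72,153.5),Rr=(695,153.5),nl=(329,153.5),nr=(438,153.5)).items():
    w=unp(c,*u(*p),.165); print(nm,w.round(4),(T.T@(w-s["tool_pos"])).round(4))
zh=s["tool_pos"][2]-.045+.0187
for nm,p in dict(bridgenear=(399,410),bridgefar=(399,355),lipedge=(400.5,288)).items():
    for dz in (0,.002,.003,-.031):
        w=unp(c,*u(*p),zh+dz); print(nm,dz,(T.T@(w-s["tool_pos"])).round(4))
```

```text
notch [0.5068 0.1641 0.165 ] [ 0.0393 -0.0046  0.151 ]
L [0.5191 0.2473 0.165 ] [ 0.0392 -0.0886  0.151 ]
Rr [0.4944 0.081  0.165 ] [0.0394 0.0795 0.151 ]
nl [0.5089 0.1787 0.165 ] [ 0.0393 -0.0193  0.151 ]
nr [0.5046 0.1496 0.165 ] [0.0393 0.0101 0.151 ]
bridgenear 0 [ 0.0062 -0.0004  0.0263]
bridgenear 0.002 [ 0.0069 -0.0004  0.0243]
bridgenear 0.003 [ 0.0072 -0.0004  0.0233]
bridgenear -0.031 [-0.0036 -0.0004  0.0573]
bridgefar 0 [ 0.0161 -0.0004  0.0263]
bridgefar 0.002 [ 0.0166 -0.0004  0.0243]
bridgefar 0.003 [ 0.0169 -0.0004  0.0233]
bridgefar -0.031 [ 0.0079 -0.0004  0.0573]
lipedge 0 [ 0.0277 -0.0002  0.0263]
lipedge 0.002 [ 0.0281 -0.0002  0.0243]
lipedge 0.003 [ 0.0284 -0.0002  0.0233]
lipedge -0.031 [ 0.0214 -0.0001  0.0573]
```

```bash
python3 -m creep '[[0,0,0,0.004,-0.0006,0,0],[0,0,0,0.006,-0.0009,0,0],[0,0,0,0.006,-0.0009,0,0],[0,0,0,0.006,-0.0009,0,0],[0,0,0,0.0064,-0.001,0,0],[0,0,0,0,0,0.006,0],[0,0,0,0,0,0.012,0],[0,0,0,0,0,0.012,0],[0,0,0,0,0,0.012,0],[0,0,0,0,0,0.012,0],[0,0,0,0,0,0.012,0],[0,0,0,0,0,0.008,0],[0,0,0,0,0,0.004,0],[0,0,0,0,0,0,0],[0,0,0,0,0,0,0],[0,0,0,0,0,0,0]]'
python3 - <<'E'
from h import *
import pickle
s=manip.state(); c=manip.get_calibration("wrist"); print(s["time"],s["tool_pos"],s["contact_force"],s["gripper_width"]*85,R.from_matrix(Rq(s["tool_rot"])).as_euler("ZYX",degrees=True))
pickle.dump((s,c),open("w7.pkl","wb"))
f=manip.grab_frame("wrist"); cv2.imwrite("pics/wrist7.png",f)
cv2.imwrite('pics/wz7.png',cv2.resize(f[100:260,200:450],None,fx=3.2,fy=3.2,interpolation=cv2.INTER_CUBIC))
f=manip.grab_frame("scene"); cv2.imwrite("pics/sz7.png",cv2.resize(f[100:240,160:360],None,fx=4,fy=4,interpolation=cv2.INTER_CUBIC))
E
```

```text
time: 9.67
tool_pos: [0.4964, 0.1663, 0.239]
tool_rot: [-0.0, 0.997, -0.074, 0.001]
contact_force: [-0.1, 0.0, -2.5]
gripper_width: 0.164
9.6667 [0.49644262 0.16632867 0.23899497] [-0.10908202  0.02541359 -2.54844935] 13.912998530383533 [-8.44935651e+00 -9.13929331e-02 -1.79966438e+02]
```

View pics/wz7.png

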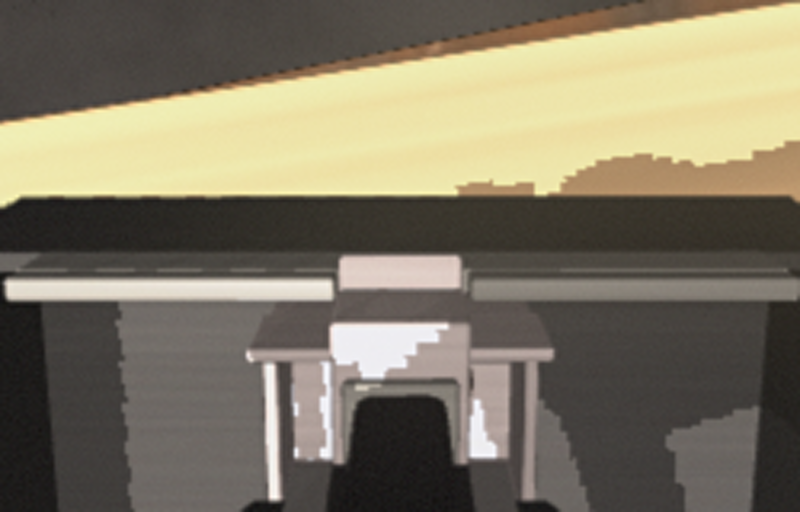

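View pics/sz7.png

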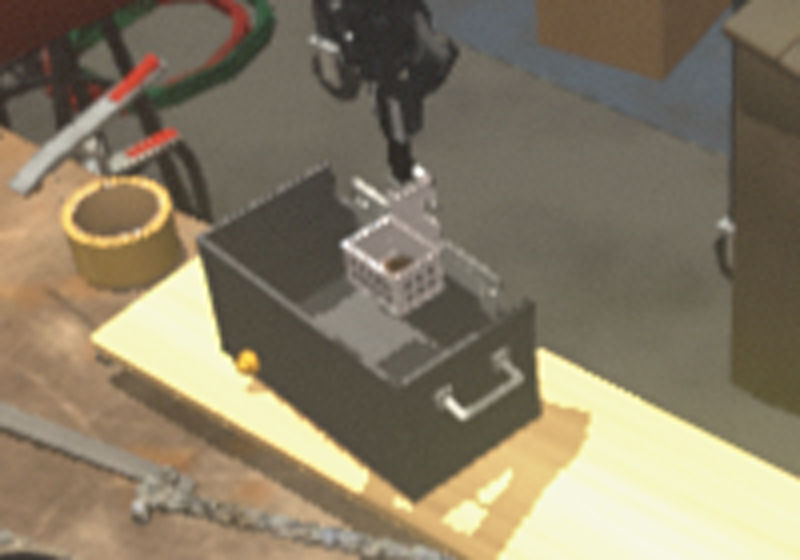

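Run:
```python
from h import *
import pickle
s,c=pickle.load(open("w7.pkl","rb")); T=Rq(s["tool_rot"])
u=lambda x,y:(x/3.2+200,y/3.2+100)
for nm,p in dict(notch=(400,289),nl=(334,289),nr=(467,289),barL=(6,289)).items():
    w=unp(c,*u(*p),.165); print(nm,w.round(4),(T.T@(w-s["tool_pos"])).round(4))
zh=s["tool_pos"][2]-.045+.0187
for nm,p,dz in [("bridgefar",(399,322),.002),("lipedge",(400.5,256),-.031)]:
    w=unp(c,*u(*p),zh+dz); print(nm,dz,(T.T@(w-s["tool_pos"])).round(4))
```

```text
notch [0.5073 0.1649 0.165 ] [ 0.0109 -0.0002  0.074 ]
nl [0.5094 0.1788 0.165 ] [ 0.0109 -0.0142  0.074 ]
nr [0.5053 0.1509 0.165 ] [0.0109 0.014  0.074 ]
barL [0.5195 0.2475 0.165 ] [ 0.0108 -0.0837  0.0741]
bridgefar 0.002 [ 0.0168 -0.0004  0.0243]
lipedge -0.031 [ 0.0214 -0.0001  0.0573]
```

```bash
python3 -m creep '[[0,0,0,0,0,0.004,0],[0,0,0,0,0,0.005,0],[0,0,0,0,0,0.005,0],[0,0,0,0,0,0.004,0],[0,0,0,0,0,0,0]]'; python3 -m creep '[[0,0,0,0,0,0.004,0],[0,0,0,0,0,0.005,0],[0,0,0,0,0,0.005,0],[0,0,0,0,0,0.004,0],[0,0,0,0,0,0.002,0],[0,0,0,0,0,0,0]]'
python3 - <<'E'
from h import *
s=manip.state(); print(s["contact_force"],s["ft_torque"],s["tool_pos"])
f=manip.grab_frame("wrist"); cv2.imwrite('pics/wz8.png',cv2.resize(f[100:260,200:450],None,fx=3.2,fy=3.2,interpolation=cv2.INTER_CUBIC))
E
```

```text
time: 10.18
tool_pos: [0.4951, 0.1661, 0.2182]
tool_rot: [0.0, 0.997, -0.074, -0.001]
contact_force: [-0.6, -0.7, -2.8]
gripper_width: 0.167
time: 10.68
tool_pos: [0.4957, 0.1661, 0.1992]
tool_rot: [0.0, 0.997, -0.074, -0.0]
contact_force: [0.6, -0.2, -2.0]
gripper_width: 0.171
[ 0.60814559 -0.16653985 -2.0297585 ] [-0.01427311 -0.18204355  0.00239793] [0.49571024 0.16613342 0.19919714]
```

View pics/wz8.png

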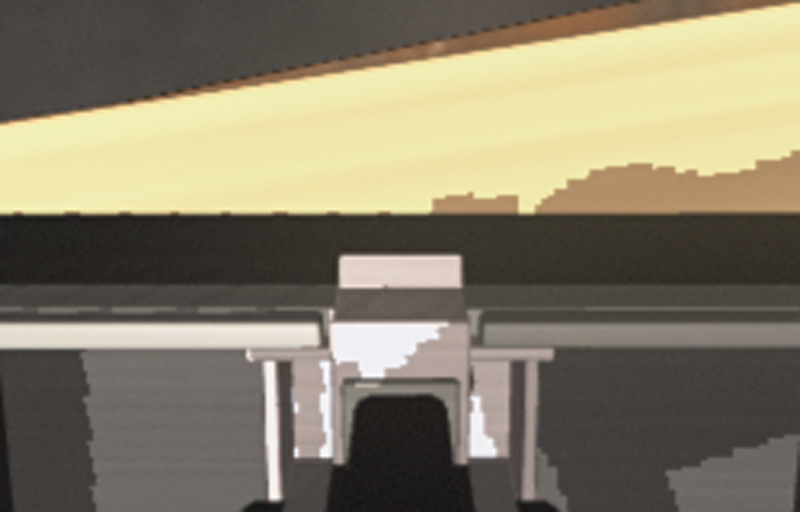

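```bash
python3 -m creep '[[0,0,0,0,0,0.002,0],[0,0,0,0,0,0.002,0],[0,0,0,0,0,0.002,0],[0,0,0,0,0,0,0]]'; python3 -m creep '[[0,0,0,0,0,0.0015,0],[0,0,0,0,0,0.0015,0],[0,0,0,0,0,0,0]]'; python3 -m creep '[[0,0,0,0,0,0.001,0],[0,0,0,0,0,0.001,0],[0,0,0,0,0,0.001,0],[0,0,0,0,0,0,0]]'
```

```text
time: 11.07
tool_pos: [0.4958, 0.1662, 0.1935]
tool_rot: [0.0, 0.997, -0.074, -0.0]
contact_force: [0.4, 0.2, -3.0]
gripper_width: 0.168
time: 11.32
tool_pos: [0.4958, 0.1662, 0.1907]
tool_rot: [0.0, 0.997, -0.074, -0.0]
contact_force: [1.4, -0.3, -2.4]
gripper_width: 0.173
time: 11.65
tool_pos: [0.4959, 0.1662, 0.1878]
tool_rot: [0.0, 0.997, -0.074, -0.0]
contact_force: [-0.4, -0.0, -2.0]
gripper_width: 0.166
```

```bash
python3 -m creep '[[0,0,0,0,0,0.001,0],[0,0,0,0,0,0.001,0],[0,0,0,0,0,0.001,0],[0,0,0,0,0,0,0]]'; python3 -m creep '[[0,0,0,0,0,0.001,0],[0,0,0,0,0,0.001,0],[0,0,0,0,0,0,0]]';  python3 -m creep '[[0,0,0,0,0,0.001,0],[0,0,0,0,0,0,0]]'
```

```text
time: 11.98
tool_pos: [0.4959, 0.1662, 0.1848]
tool_rot: [0.0, 0.997, -0.074, -0.0]
contact_force: [0.6, -0.0, -2.4]
gripper_width: 0.167
time: 12.23
tool_pos: [0.4958, 0.1662, 0.1827]
tool_rot: [0.0, 0.997, -0.074, -0.0]
contact_force: [0.5, 0.0, -2.8]
gripper_width: 0.169
time: 12.4
tool_pos: [0.496, 0.1663, 0.1823]
tool_rot: [-0.0, 0.997, -0.074, 0.0]
contact_force: [-1.4, 0.2, -0.4]
gripper_width: 0.168
```

Contact begins near the home height; confirm and look.

```bash
python3 -m creep '[[0,0,0,0,0,0.001,0],[0,0,0,0,0,0,0],[0,0,0,0,0,0,0]]'
python3 - <<'E'
from h import *
s=manip.state(); print(s["contact_force"],s["ft_torque"],s["tool_pos"])
c=manip.get_calibration("wrist");f=manip.grab_frame("wrist"); cv2.imwrite('pics/wz9.png',cv2.resize(f[100:260,200:450],None,fx=3.2,fy=3.2,interpolation=cv2.INTER_CUBIC))
f=manip.grab_frame("scene"); cv2.imwrite("pics/sz9.png",cv2.resize(f[100:240,160:360],None,fx=4,fy=4,interpolation=cv2.INTER_CUBIC))
E
```

```text
time: 12.65
tool_pos: [0.4963, 0.1663, 0.1823]
tool_rot: [-0.0, 0.997, -0.074, 0.0]
contact_force: [-2.3, 0.2, 5.9]
gripper_width: 0.168
[-2.30390665  0.16801424  5.89773584] [-0.08654253  0.50609017  0.00297866] [0.49626299 0.166282   0.18225785]
```

View pics/wz9.png

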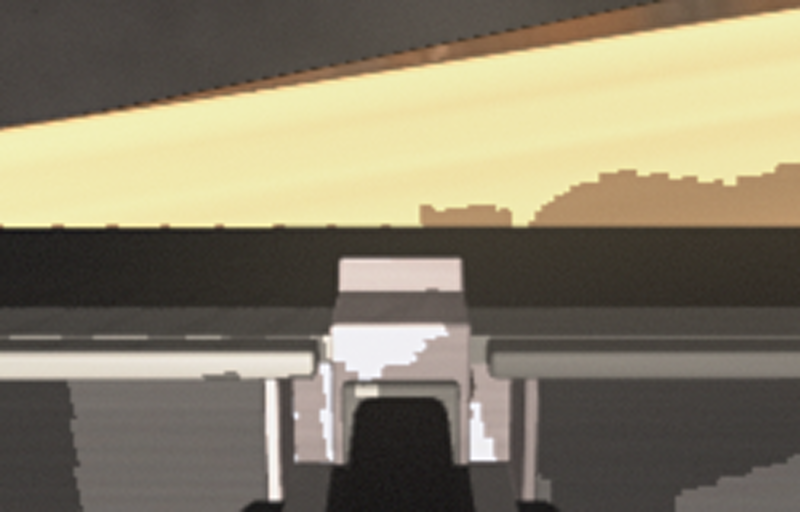

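View pics/sz9.png

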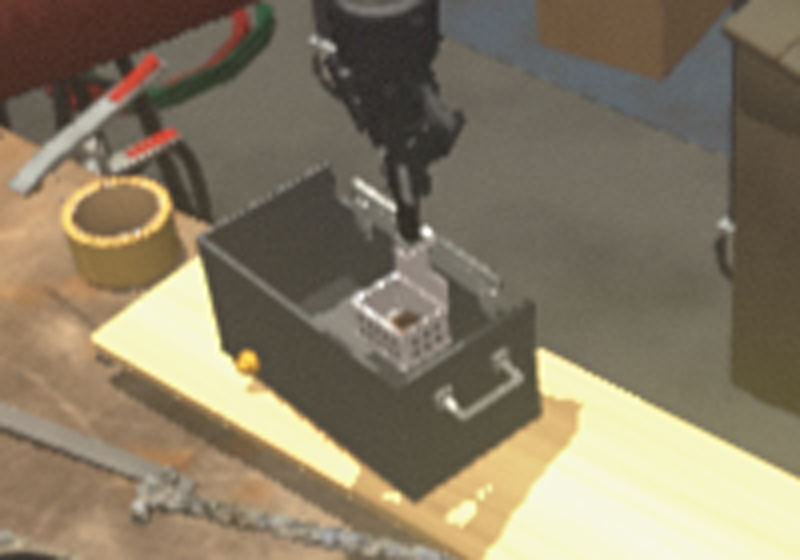

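```bash
python3 -m creep '[[0,0,0,0,0,-0.0008,0],[0,0,0,0,0,0,0]]'; python3 -m creep '[[0,0,0,0,0,0,0.25],[0,0,0,0,0,0,0.3],[0,0,0,0,0,0,0.4],[0,0,0,0,0,0,0.6],[0,0,0,0,0,0,0.8],[0,0,0,0,0,0,0.8],[0,0,0,0,0,0,0.8],[0,0,0,0,0,0,0.8]]'
python3 - <<'E'
from h import *
s=manip.state(); print(s["contact_force"],s["tool_pos"])
f=manip.grab_frame("wrist"); cv2.imwrite('pics/wz10.png',cv2.resize(f[100:300,200:450],None,fx=2.9,fy=2.9,interpolation=cv2.INTER_CUBIC))
E
```

```text
time: 12.92
tool_pos: [0.4961, 0.1663, 0.1822]
tool_rot: [-0.0, 0.997, -0.074, 0.0]
contact_force: [-2.4, -0.3, 3.6]
gripper_width: 0.172
time: 13.58
tool_pos: [0.496, 0.1662, 0.1818]
tool_rot: [-0.0, 0.997, -0.074, 0.0]
contact_force: [-0.2, 0.0, 0.2]
gripper_width: 0.798
[-0.18777598  0.00970753  0.22589587] [0.49595494 0.16624569 0.18180697]
```

View pics/wz10.png

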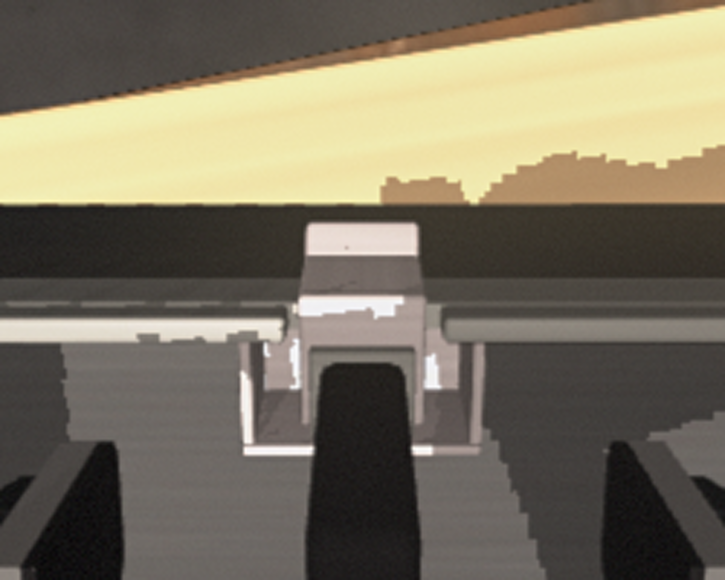

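```bash
python3 -m creep '[[0,0,0,0,0,-0.004,0.8],[0,0,0,0,0,-0.008,0.8],[0,0,0,0,0,-0.012,0.8],[0,0,0,0,0,-0.015,0.8],[0,0,0,0,0,-0.02,0.8],[0,0,0,0,0,-0.02,0.8],[0,0,0,0,0,-0.02,0.8],[0,0,0,0,0,-0.02,0.8],[0,0,0,-0.01,0,-0.02,0.8],[0,0,0,-0.01,0,-0.01,0.8],[0,0,0,-0.01,0,0,0.8],[0,0,0,0,0,0,0.8],[0,0,0,0,0,0,0.8]]'
python3 - <<'E'
from h import *
import pickle
s=manip.state(); print(s["contact_force"],s["tool_pos"]); c=manip.get_calibration("wrist"); pickle.dump((s,c),open("w11.pkl","wb"))
f=manip.grab_frame("wrist"); cv2.imwrite('pics/wz11.png',cv2.resize(f[90:250,200:450],None,fx=3.2,fy=3.2,interpolation=cv2.INTER_CUBIC))
f=manip.grab_frame("scene"); cv2.imwrite("pics/scene11.png",f); cv2.imwrite("pics/sz11.png",cv2.resize(f[100:240,160:360],None,fx=4,fy=4,interpolation=cv2.INTER_CUBIC))
f=manip.grab_frame("top"); cv2.imwrite("pics/top11.png",f)
E
```

```text
time: 14.72
tool_pos: [0.4655, 0.1707, 0.3299]
tool_rot: [0.0, 0.997, -0.073, -0.0]
contact_force: [0.8, -0.9, -0.7]
gripper_width: 0.803
[ 0.75536601 -0.86529248 -0.65116509] [0.4654626  0.17071308 0.32989317]
```

View pics/wz11.png

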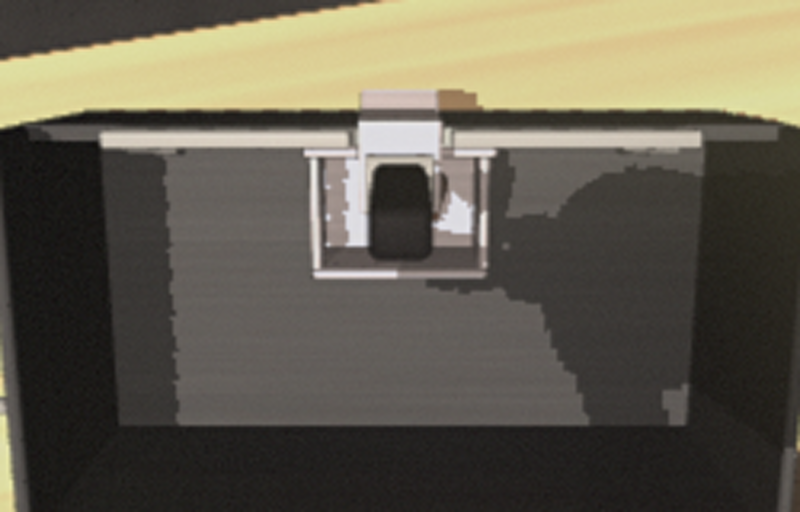

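View pics/sz11.png

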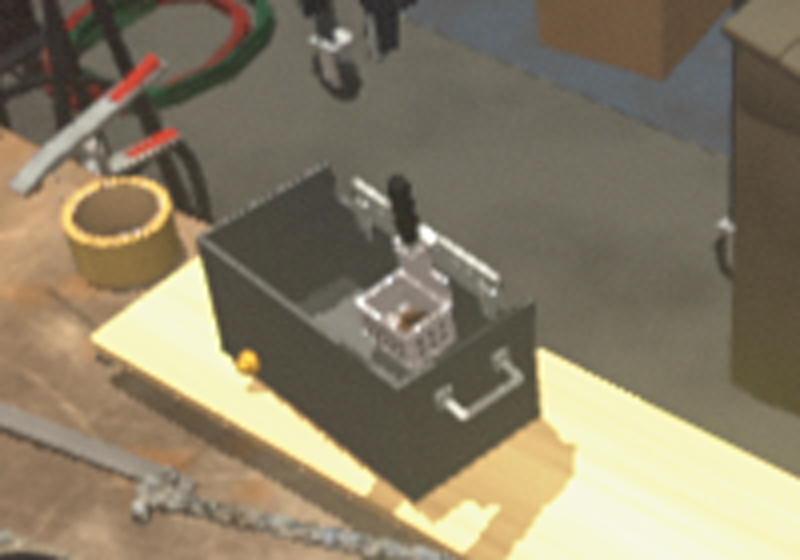

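View pics/top11.png

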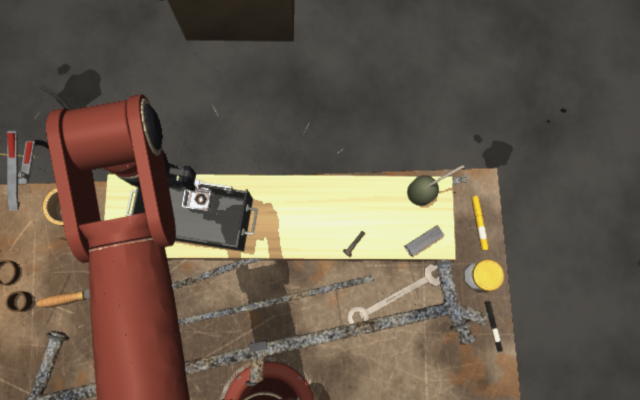

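Run:
```python
from h import *
f=manip.grab_frame("scene")
for t in("nut_mid","basket_grip"):
    print(t,[(x["confidence"],x["rect"]) for x in manip.cut_out(t,"scene")[:1]])
s=manip.state(); print(s["time"],s["contact_force"]); print(manip.job_done())
```

```text
nut_mid []
basket_grip [(0.8, [251.1, 146.3, 275.7, 193.4])]
15.0167 [-1.03264697  0.39834781 -0.92699303]
the job is handed in; nothing more can be done
None
```

The basket, with the nut still in it, is hanging in the tank with its hook in the bar's notch. The gripper has let go, is clear of everything, and the job is handed in at about 15 s of the 67 s allowed.

- **Finding the notch:** I could see it in the wrist pictures, about at the middle of the bar and 29 mm wide. So I did not have to feel along the bar. I lowered the hook straight over it in steps of 1–2 mm, watching the wrist force.
- **Seating:** The first contact came at TCP z of about 182 mm. The notch bottom was expected at 181 mm and the plain bar at 191 mm. The contact force was about 8 N, and I eased off before opening the jaws.
- **Last checks:** The pictures after letting go show the lip over the bar and the hook's bridge between the notch edges and below the bar's top edge. The nut is in the basket, and the oil can, bolt and tube look unmoved.
- **What disagreed:** The network did not report the nut in the last scene picture, although it is plainly visible in the scene and top pictures taken just before. The basket also tilted slightly as it came to hang free after release.

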